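# Unstack the specimen containers into their holders

### The job

Four closed specimen containers (long wooden box, round tin, square box, small jar) have been left in one stack on the preparation table. Take the stack apart from the top and set each container upright in the wooden holder whose recess has its own shape and size, fully down on the holder's floor inside the lip, with the long and the square box squared up to their holders. Never tip a container over on the way.

Things in the scene. Friction and masses are not known exactly. Their poses are not given: they have to be found in the camera images.
- long_box: closed pale wooden box 140 x 62 x 36 mm high with a thin dark seam, about 0.22 kg, at the bottom of the stack, lying on the table. Origin: centre of its underside; x along its 140 mm length, y across its 62 mm width, z up
- tin: round metal tin, 56 mm diameter, 34 mm high, about 0.12 kg, upright on the middle of the long box. Origin: centre of its underside, z up
- square_box: white plastic box 38 x 38 mm, 36 mm high, about 0.06 kg, upright on the tin. Origin: centre of its underside; x and y along its sides, z up
- jar: small round amber jar with a black cap, 26 mm diameter, 40 mm high, about 0.035 kg, upright on the square box at the top of the stack. Origin: centre of its underside, z up
- long_holder: pale wooden holder with a rectangular recess 160 x 82 mm, outside 172 x 94 mm. Floor 5 mm thick, lip 6 mm wide and 6 mm high above the floor (rim 11 mm over the table). Fixed to the table. Origin: centre of the underside, z up, x along the 160 mm side
- square_holder: pale wooden holder with a square recess 58 x 58 mm, outside 70 x 70 mm. Floor 5 mm thick, lip 6 mm wide and 6 mm high above the floor (rim 11 mm over the table). Fixed to the table. Origin: centre of the underside, z up, x and y along its sides
- tin_holder: pale wooden holder with the larger round recess, 76 mm diameter, outside 88 mm. Floor 5 mm thick, lip 6 mm wide and 6 mm high above the floor (rim 11 mm over the table). Fixed to the table. Origin: centre of the underside, z up
- jar_holder: pale wooden holder with the smaller round recess, 46 mm diameter, outside 58 mm. Floor 5 mm thick, lip 6 mm wide and 6 mm high above the floor (rim 11 mm over the table). Fixed to the table. Origin: centre of the underside, z up

How it is judged:
At the end, for the whole second after the job is handed in: Each container upright (0.08 rad) on its own holder's floor inside the lip: within 15 mm of centre, underside 2 to 8 mm above the holder's underside; long and square box parallel to the holder's sides within 0.3 rad (half or quarter turns are fine); all released and at rest (horizontal distance between jar and jar_holder below 0.015 m and z of jar in the frame of jar_holder between 0.002 and 0.008 m and angle between each of jar, square_box, tin, long_box's own z axis and vertical below 0.08 rad and linear speed of each of jar, square_box, tin, long_box below 0.02 m/s and angular speed of each of jar, square_box, tin, long_box below 0.2 rad/s and contact force between each of jar, square_box, tin, long_box and the fingers below 0.05 N and horizontal distance between square_box and square_holder below 0.015 m and z of square_box in the frame of square_holder between 0.002 and 0.008 m and horizontal distance between tin and tin_holder below 0.015 m and z of tin in the frame of tin_holder between 0.002 and 0.008 m and horizontal distance between long_box and long_holder below 0.015 m and z of long_box in the frame of long_holder between 0.002 and 0.008 m and angle between the x axis of long_box and the x axis of long_holder, either way round below 0.3 rad and (angle between the x axis of square_box and the x axis of square_holder, either way round below 0.3 rad or angle between the x axis of square_box and the y axis of square_holder, either way round below 0.3 rad)); the robot touches nothing.
It fails at once if a container is tipped over (more than 0.6 rad from upright) (angle between any of jar, square_box, tin, long_box's own z axis and vertical above 0.6 rad).
It also fails if it takes over 120 s, if anything falls off the work surface, if the arm or the gripper's body presses on something with over 40 N, if the wrist force passes 120 N, or if a joint passes its speed limit or range.

### The arm

A 7-joint arm with a two-finger parallel gripper is mounted at the origin on the work surface. World frame = base frame: x ahead of the robot, y to its left, z up, the work surface at z = 0. Lengths are in m, angles in rad, forces in N, time in s.
With the tool pointing down it reaches from about 0.425 to 0.925 m from the base axis. Payload 6.8 kg.
Tool frame: the origin (TCP) lies on the centre line of the jaws, within the pads' length; the fingertips stand 14 mm ahead of it and the grasp point (between the pads) lies 5 mm behind it (manip.tip_extent is the z of the fingertips in the tool frame, in m); z points along the fingers, y is the line along which they close (so a half turn about z gives the same grasp; the last joint's range is limited). The gripper opens to 85 mm and grips with 20 to 120 N. Pads are 22 mm wide; open, the fingers measure 114 mm over their backs; the gripper's body (76 mm by 85 mm) begins 54 mm behind the grasp point. The pads swing forward as they close: fully open they stand 13 mm farther back than shut.
Start: joints at [1.006, 0.477, 0.022, 1.555, -0.011, 1.109, -0.083], TCP at [0.298, -0.606, 0.245] pointing down, gripper open.
Joint ranges: [-2.96, 2.96], [-0.34, 2.1], [-1.41, 1.46], [0.24, 2.44], [-1.37, 4.51], [0.17, 1.92], [-2.96, 2.96]. Speed limits (rad/s): [2.39, 2.39, 3.14, 3.14, 3.14, 3.14, 3.14].

### API

Orientations are given as a rotation vector (axis times angle).
In Python, from plant import manip, cams gives the robot as it stands.
- The arm moves only by the shell command python3 -m pendant 'ROWS' [OPENING] [FORCE]. ROWS is JSON, a list of rows, each an object of numbers: "dx", "dy", "dz": the shift along the world's x, y, z normalised to -1 to 1, where 1 is 0.03 m; "rx", "ry", "rz": the turn, a rotation vector about the world's x, y, z normalised to -1 to 1, where 1 is 4 degrees. In form: [{"dx": .., "dy": .., "dz": .., "rx": .., "ry": .., "rz": ..}, ...]. A call has exactly 8 rows; each row shifts and turns the commanded pose from where the row before left it; what a row does not reach is not made up. A row lasts 1/12 s, in which the tool goes at most 41.7 mm and 7.16 degrees, less where a joint would pass 70% of its speed; a pose out of reach is approached as far as the arm can. A call with a number of a shift or a turn outside -1 to 1 is refused whole. A call with a gripper value outside its range is refused whole. OPENING is the closure, from 0 (fully open) to 1 (shut), set as the call begins (- or left out, the last holds). The fingers move at their own pace and stop on an object; FORCE is the grip in N (left out, the last holds). Time passes only in rows, so rows that do not move let the fingers close, or fill a call up. It gives the time, the measured TCP pose, the force, the opening and the grip force at its end, in the units of the state.
- manip.get_obs(): the state, without advancing time (a new reading comes with each control period).
- cams.grab_frame(name): name is "side" or "top" or "wrist"; returns a dict with "frame" (400x640x3 uint8, red, green, blue), "z_map" (400x640 float32, m along the optical axis (not along the pixel's ray), 0 where there is no reading), "fovy" (degrees; the focal length in pixels is half the picture's height over the tangent of half this angle, whatever the lens; pixels are square), "cx", "cy" (the principal point, pixels), "extrinsics" (4x4, takes a point from camera to world coordinates); the wrist camera has in their place "tool_from_camera" (4x4, takes a point from camera to tool coordinates, whose origin is the TCP and whose axes are the flange's). Camera axes: x right, y down, z forward; pixel columns grow to the right and rows downward; lengths in m; the calibration is good to about 2 mm. A picture is of the moment at which its call begins: read the wrist's pose just before it.
- manip.finish_job(): hands the job in; it is judged then, once.
The state is a dict: "t": time; "joint_positions": joint angles; "dq": joint speeds; "joint_torque": joint torques, N m; "position": TCP position; "eef_rot": TCP orientation; "force": force on the tool from outside, world axes, zero at the start; "wrist_torque": the same for the moment, N m; "opening": opening from 0.0 (shut) to 1.0 (fully open); "grasp_force": force on a finger pad.
Only numpy, scipy, OpenCV 4.12 (cv2) and the standard library are available. Lean on these libraries where they do the work, as an engineer would, in place of code of your own. Each camera call takes 0.05 s, during which the arm holds its last target. There are 200 camera calls.

## Working session

There is one attempt and no reset: what is moved stays moved. The work goes in short steps, Python scripts to look and compute and a shell command to move; the robot and the scene stay as the last step left them, time stands still between calls to the robot, and variables do not carry over. Pictures are saved under pics/ and viewed, at most 14 in all, crops included, and the job is handed in when it is done.

```bash
ls; mkdir -p pics
cat > h.py <<'E'
import numpy as np, cv2
from plant import manip, cams
from scipy.spatial.transform import Rotation as R
def grab(n):
    o=manip.get_obs(); c=cams.grab_frame(n)
    if 'extrinsics' in c: T=np.array(c['extrinsics'])
    else:
        W=np.eye(4); W[:3,:3]=R.from_rotvec(o['eef_rot']).as_matrix(); W[:3,3]=o['position']; T=W@np.array(c['tool_from_camera'])
    f=200/np.tan(np.radians(c['fovy'])/2)
    z=c['z_map']; v,u=np.mgrid[:400,:640]
    P=np.stack([(u-c['cx'])/f*z,(v-c['cy'])/f*z,z],-1)@T[:3,:3].T+T[:3,3]
    P[z==0]=np.nan
    return c['frame'],P,T,f,c
def save(n,fr): cv2.imwrite('pics/'+n+'.png',fr[...,::-1])
E
python3 - <<'E'
from h import *
for n in ('top','side'):
    fr,P,T,f,c=grab(n); save(n+'0',fr); np.savez('/tmp/'+n,fr=fr,P=P); print(n,T.round(3).tolist(),f,c['cx'],c['cy'],np.isnan(P[...,2]).mean(), np.nanpercentile(P[...,2],[1,50,99]))
o=manip.get_obs(); print({k:np.round(v,3) for k,v in o.items()}, manip.tip_extent)
E
```

```text
pics
top [[0.006, -0.991, 0.137, 0.368], [-1.0, -0.006, -0.001, 0.01], [0.002, -0.137, -0.991, 1.092], [0.0, 0.0, 0.0, 1.0]] 383.6367250776008 321.7035493124379 203.67725365536984 0.00408203125 [-0.75972671 -0.00160608  0.20173629]
side [[-0.742, -0.408, 0.532, -0.113], [-0.67, 0.455, -0.586, 0.689], [-0.003, -0.792, -0.611, 0.79], [0.0, 0.0, 0.0, 1.0]] 509.55287661494077 326.3651378757934 194.21093850158013 0.00385546875 [-7.44952437e-01 -4.25169237e-04  5.16625185e-01]
{'t': np.float64(0.1), 'joint_positions': array([ 1.006,  0.478,  0.022,  1.556, -0.011,  1.109, -0.083]), 'dq': array([ 0.   , -0.002, -0.   , -0.002,  0.   , -0.001, -0.001]), 'joint_torque': array([ 5.0000e-03, -5.9775e+01,  1.6140e+00, -2.8195e+01,  1.3000e-02,
        5.0000e-03, -0.0000e+00]), 'position': array([ 0.298, -0.605,  0.244]), 'eef_rot': array([-3.058e+00, -7.110e-01,  1.000e-03]), 'force': array([-0.213, -0.285,  0.6  ]), 'wrist_torque': array([0.044, 0.008, 0.026]), 'grasp_force': np.float64(0.0), 'opening': np.float64(0.999)} 0.014
```

View pics/top0.png

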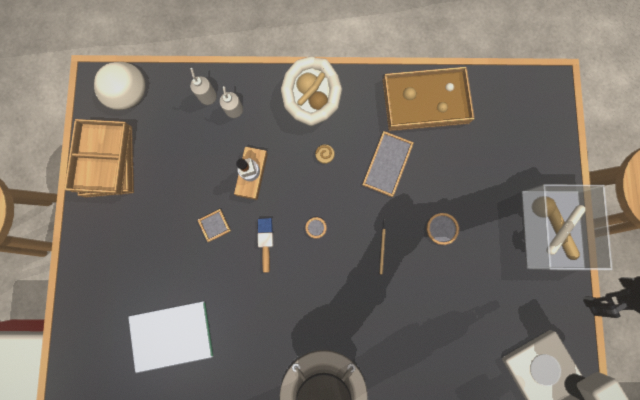

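View pics/side0.png

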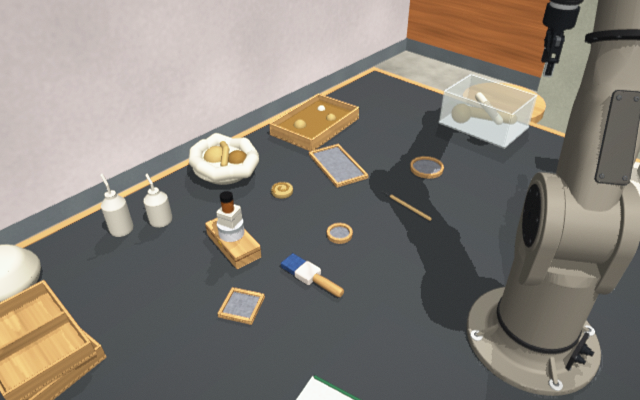

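The top view shows the stack at about (250,172). The holders are long at (388,163), square at (214,225), jar at (316,228) and tin at (443,228). The side view confirms this: the stack is at (232,230) with the jar on top.

```bash
cat > meas.py <<'E'
from h import *
def cast(uv,T,f,c,h):
    uv=np.asarray(uv,float).reshape(-1,2); d=np.c_[(uv[:,0]-c['cx'])/f,(uv[:,1]-c['cy'])/f,np.ones(len(uv))]@T[:3,:3].T
    return (T[:3,3]+d*((h-T[2,3])/d[:,2])[:,None])[:,:2]
def fit(xy):
    (cx,cy),(w,h),a=cv2.minAreaRect((xy*1000).astype(np.float32))
    b=cv2.boxPoints(((cx,cy),(w,h),a)); e=[b[1]-b[0],b[2]-b[1]]; e=max(e,key=np.linalg.norm)
    return np.round([cx,cy],1),np.round(sorted([w,h]),1),round(np.degrees(np.arctan2(e[1],e[0])),1)
if __name__=='__main__':
  for n,reg in (('top',dict(long=(388,163,32),square=(214,225,20),jar=(316,228,13),tin=(443,228,20))),('side',dict(long=(338,164,32),square=(241,305,26),jar=(340,233,15),tin=(427,167,19)))):
    fr,P,T,f,c=grab(n); hsv=cv2.cvtColor(fr,cv2.COLOR_RGB2HSV)
    m=cv2.inRange(hsv,(5,70,60),(28,255,255))
    for k,(u,v,r) in reg.items():
        s=np.zeros_like(m); r+=4; s[v-r:v+r,u-r:u+r]=m[v-r:v+r,u-r:u+r]
        cs=max(cv2.findContours(s,0,2)[0],key=lambda q:len(q))
        print(n,k,*fit(cast(cs,T,f,c,.011)), 'z',np.nanmedian(P[s>0][:,2]).round(4))
    # stack by depth
    reg=(np.abs(P[...,0]-0.43)<.12)&(np.abs(P[...,1]-.19)<.12)
    for k,h in (('long',.036),('tin',.070),('square',.106),('jar',.146)):
        s=reg&(np.abs(P[...,2]-h)<.006)
        nc,lab,st,ce=cv2.connectedComponentsWithStats(s.astype(np.uint8)); 
        if nc<2: print(k,'none');continue
        i=1+st[1:,4].argmax(); q=P[lab==i]; cs=cv2.findContours((lab==i).astype(np.uint8),0,2)[0][0]
        print(n,k,len(q),'z',np.median(q[:,2]).round(4),*fit(cast(cs,T,f,c,h)), 'px',ce[i].round())
E
python3 - <<'E'
exec(open('meas.py').read().replace('0.43)','0.46)').replace('-.19)','-.19)'))
fr=np.load('/tmp/top.npz')['fr']
a=cv2.resize(fr[130:250,190:330],None,fx=5,fy=5,interpolation=2); save('c1',a)
d=np.load('/tmp/top.npz')['P']; print(d[155:205:4,232:272:4,2].round(3)); print(d[172,250])
E
```

```text
top long [ 636.7 -181.3] [ 96.8 175. ] -21.6 z 0.0086
top square [454.9 313.3] [73.1 73.2] -62.7 z 0.0091
top jar [449.5  25.7] [59.2 59.3] 0.4 z 0.009
top tin [ 449.1 -331.3] [87.5 91. ] -89.6 z 0.0088
top long 356 z 0.0351 [558.7 220.3] [50.4 62.6] 81.5 px [246. 188.]
top tin 11 z 0.0678 [577.6 212.1] [ 4.1 21.9] 83.1 px [247. 178.]
square none
jar none
side long [ 680.1 -204.7] [145.2 311.7] -35.5 z 0.0104
side square [452.2 315.1] [74.8 79.5] -63.0 z 0.0088
side jar [448.1  27.6] [59.6 71.5] -48.1 z 0.0084
side tin [ 445.9 -328.8] [ 88.4 106.6] -55.3 z 0.0075
side long 490 z 0.0356 [557.5 221. ] [58.4 64. ] 79.9 px [242. 246.]
side tin 26 z 0.0695 [576.1 210.5] [12.3 24.5] 75.4 px [237. 228.]
side square 4 z 0.1041 [576.9 222.1] [2.1 6.5] -39.6 px [232. 217.]
jar none
[[-0.    -0.002  0.001  0.037  0.033    nan  0.035  0.039  0.033 -0.   ]
 [-0.001  0.003  0.145  0.148  0.102  0.033  0.035  0.038  0.031  0.001]
 [ 0.001  0.145  0.145  0.148  0.105  0.097  0.068  0.032  0.018  0.   ]
 [-0.002  0.     0.147  0.147  0.112  0.105  0.07   0.037 -0.002 -0.002]
 [ 0.001 -0.004  0.099  0.109  0.108  0.101  0.068  0.035 -0.    -0.   ]
 [-0.001 -0.001  0.069  0.088  0.078  0.071  0.06   0.034 -0.003 -0.001]
 [ 0.002 -0.003  0.035  0.047  0.063  0.05   0.036  0.021 -0.    -0.002]
 [-0.003  0.035  0.037  0.035  0.032  0.036  0.039  0.007  0.002 -0.005]
 [-0.001  0.035  0.036  0.037  0.034  0.039  0.032 -0.003 -0.     0.002]
 [ 0.     0.035  0.033  0.035  0.033  0.034  0.033 -0.     0.    -0.003]
 [ 0.002  0.015  0.031  0.034  0.038  0.034  0.03   0.003 -0.001 -0.004]
 [-0.002 -0.001 -0.     0.002 -0.006 -0.005  0.007 -0.003 -0.002 -0.   ]
 [ 0.003 -0.001 -0.001 -0.004  0.004 -0.001 -0.003 -0.002 -0.001  0.001]]
[0.58821267 0.19843452 0.10006355]
```

View pics/c1.png

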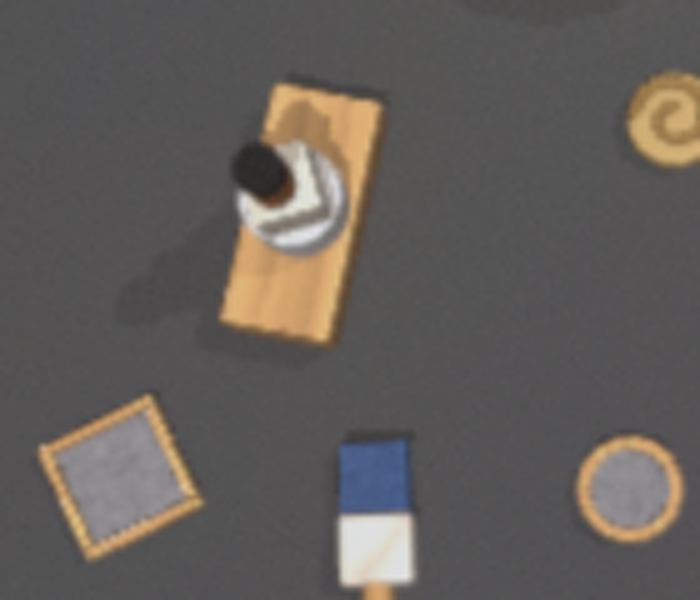

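The holders match their sizes: long (0.637,-0.181) at yaw -21.6°, square (0.455,0.313) at yaw 27°, jar (0.449,0.026), tin (0.449,-0.331). In the crop, the stack sits near (0.58,0.21). The long box's axis is about -12°, and the square box is turned about 19°. I'll move over the stack now.

```bash
python3 -m pendant '[{"dx":0.2,"dy":0.8,"dz":0.4},{"dx":0.2,"dy":0.8,"dz":0.4},{"dx":0.2,"dy":0.8,"dz":0.4},{"dx":0.3,"dy":0.8,"dz":0.4},{"dx":0.3,"dy":0.8,"dz":0.4},{"dx":0.3,"dy":0.8,"dz":0.4},{"dx":0.3,"dy":0.8,"dz":0.4},{"dx":0.3,"dy":0.8,"dz":0.4}]' 0
python3 -m pendant '[{"dx":0.3,"dy":0.8},{"dx":0.3,"dy":0.8},{"dx":0.3,"dy":0.8},{"dx":0.3,"dy":0.8},{"dx":0.3,"dy":0.8},{"dx":0.3,"dy":0.8},{"dx":0.3,"dy":0.8},{"dx":0.3,"dy":0.8}]'
python3 -m pendant '[{"dx":0.3,"dy":0.8},{"dx":0.3,"dy":0.8},{"dx":0.3,"dy":0.8},{"dx":0.3,"dy":0.8},{"dx":0.3,"dy":0.8},{"dx":0.3,"dy":0.8},{"dx":0.3,"dy":0.8},{"dx":0.3,"dy":0.8}]'
python3 -m pendant '[{"dx":0.3,"dy":0.8},{"dx":0.3,"dy":0.8},{"dx":0.3,"dy":0.8},{"dx":0.3,"dy":0.8},{"dx":0.3,"dy":0.7},{"dx":0.3,"dy":0.4},{},{}]'
cat > stack.py <<'E'
from meas import *
import sys
def run(n,name=None,hs=(('long',.036),('tin',.070),('square',.106),('jar',.146)),ctr=(.585,.21),rad=.1):
    fr,P,T,f,c=grab(n)
    if name: save(name,fr)
    reg=(np.abs(P[...,0]-ctr[0])<rad)&(np.abs(P[...,1]-ctr[1])<rad)
    for k,h in hs:
        s=(reg&(np.abs(P[...,2]-h)<.008)).astype(np.uint8)
        nc,lab,st,ce=cv2.connectedComponentsWithStats(s)
        if nc<2: print(n,k,'none');continue
        i=1+st[1:,4].argmax(); q=P[lab==i]; cs=cv2.findContours((lab==i).astype(np.uint8),0,2)[0][0]
        print(n,k,len(q),'z',np.median(q[:,2]).round(4),*fit(cast(cs,T,f,c,h)), 'px',ce[i].round())
E
python3 - <<'E'
from stack import *
for n in ('top','side','wrist'): run(n,'w1' if n=='wrist' else None)
o=manip.get_obs(); print(o['position'],o['eef_rot'],o['t'])
E
```

```text
top long 727 z 0.0349 [603.  211.5] [ 62.5 140.2] -10.7 px [250. 173.]
top tin 103 z 0.0692 [597.3 204.7] [39.3 54.5] -47.7 px [251. 172.]
top square 110 z 0.1049 [602.2 210.3] [38.1 38.6] 17.5 px [247. 167.]
top jar 95 z 0.1451 [601.1 213.1] [25.5 25.9] 0.4 px [241. 163.]
side long 801 z 0.0354 [598.3 214.1] [ 64.7 148.8] -10.1 px [234. 242.]
side tin 224 z 0.0693 [591.8 218.7] [45.7 55.5] 53.6 px [230. 227.]
side square 181 z 0.1053 [598.5 212.5] [42.  44.8] -74.6 px [229. 212.]
side jar 119 z 0.1452 [596.5 214.4] [24.5 37.3] -38.5 px [226. 196.]
wrist long none
wrist tin none
wrist square none
wrist jar none
[ 0.29771866 -0.60568422  0.24509859] [-3.05964632e+00 -7.11299216e-01  1.53170362e-04] 0.35validation failed for argument at $[0]...
validation failed for argument at $[0]...
validation failed for argument at $[0]...
validation failed for argument at $[0]...
```

View pics/w1.png

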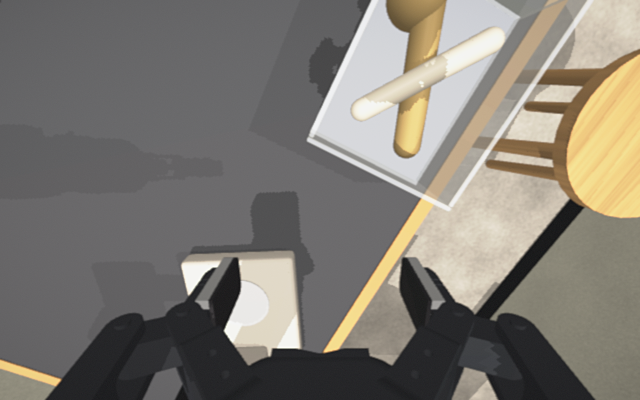

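The moves were refused because every row needs all six keys. The wrist picture shows the start area, with the clear box upper right and the fingers at the bottom. The stack measures consistently in both views, near (0.600,0.213), and its sizes match.

```bash
python3 -m pendant '[{"dx":0.2,"dy":0.8,"dz":0.4,"rx":0,"ry":0,"rz":0},{"dx":0.2,"dy":0.8,"dz":0.4,"rx":0,"ry":0,"rz":0},{"dx":0.2,"dy":0.8,"dz":0.4,"rx":0,"ry":0,"rz":0},{"dx":0.3,"dy":0.8,"dz":0.4,"rx":0,"ry":0,"rz":0},{"dx":0.3,"dy":0.8,"dz":0.4,"rx":0,"ry":0,"rz":0},{"dx":0.3,"dy":0.8,"dz":0.4,"rx":0,"ry":0,"rz":0},{"dx":0.3,"dy":0.8,"dz":0.4,"rx":0,"ry":0,"rz":0},{"dx":0.3,"dy":0.8,"dz":0.4,"rx":0,"ry":0,"rz":0}]' 0 20
python3 -m pendant '[{"dx":0.3,"dy":0.9,"dz":0,"rx":0,"ry":0,"rz":-0.3},{"dx":0.3,"dy":0.9,"dz":0,"rx":0,"ry":0,"rz":-0.3},{"dx":0.3,"dy":0.9,"dz":0,"rx":0,"ry":0,"rz":-0.3},{"dx":0.3,"dy":0.9,"dz":0,"rx":0,"ry":0,"rz":-0.3},{"dx":0.3,"dy":0.9,"dz":0,"rx":0,"ry":0,"rz":-0.3},{"dx":0.3,"dy":0.9,"dz":0,"rx":0,"ry":0,"rz":-0.3},{"dx":0.3,"dy":0.9,"dz":0,"rx":0,"ry":0,"rz":-0.2},{"dx":0.3,"dy":0.9,"dz":0,"rx":0,"ry":0,"rz":-0.2}]'
python3 -m pendant '[{"dx":0.3,"dy":0.9,"dz":0,"rx":0,"ry":0,"rz":0},{"dx":0.3,"dy":0.9,"dz":0,"rx":0,"ry":0,"rz":0},{"dx":0.3,"dy":0.9,"dz":0,"rx":0,"ry":0,"rz":0},{"dx":0.3,"dy":0.9,"dz":0,"rx":0,"ry":0,"rz":0},{"dx":0.3,"dy":0.9,"dz":0,"rx":0,"ry":0,"rz":0},{"dx":0.3,"dy":0.9,"dz":0,"rx":0,"ry":0,"rz":0},{"dx":0.3,"dy":0.9,"dz":0,"rx":0,"ry":0,"rz":0},{"dx":0.3,"dy":0.9,"dz":0,"rx":0,"ry":0,"rz":0}]'
python3 -m pendant '[{"dx":0.5,"dy":0.9,"dz":0,"rx":0,"ry":0,"rz":0},{"dx":0.5,"dy":0.9,"dz":0,"rx":0,"ry":0,"rz":0},{"dx":0.5,"dy":0.9,"dz":0,"rx":0,"ry":0,"rz":0},{"dx":0.5,"dy":0.9,"dz":0,"rx":0,"ry":0,"rz":0},{"dx":0.5,"dy":0.9,"dz":0,"rx":0,"ry":0,"rz":0},{"dx":0.3,"dy":0.9,"dz":0,"rx":0,"ry":0,"rz":0},{"dx":0.2,"dy":0.4,"dz":0,"rx":0,"ry":0,"rz":0},{"dx":0,"dy":0,"dz":0,"rx":0,"ry":0,"rz":0}]'
python3 - <<'E'
from stack import *
run('wrist','w2',ctr=(.6,.213))
o=manip.get_obs(); print(o['position'],o['eef_rot'],o['t'])
E
```

```text
t: 1.02
position: [0.3609, -0.4125, 0.342]
eef_rot: [3.06, 0.711, 0.0]
force: [0.1, 0.1, 0.0]
opening: 0.996
grasp_force: 0.0
t: 1.68
position: [0.4329, -0.1965, 0.3415]
eef_rot: [3.105, 0.473, 0.001]
force: [0.6, -0.1, -0.0]
opening: 1.0
grasp_force: 0.0
t: 2.35
position: [0.5049, 0.0195, 0.3415]
eef_rot: [3.105, 0.474, 0.001]
force: [-0.4, -0.2, 0.1]
opening: 1.002
grasp_force: 0.0
t: 3.02
position: [0.5947, 0.1958, 0.3409]
eef_rot: [-3.102, -0.481, 0.001]
force: [-0.2, -0.1, -0.3]
opening: 0.995
grasp_force: 0.0
wrist long 2232 z 0.0356 [604.1 212.1] [ 61.9 139.2] -10.8 px [315. 148.]
wrist tin 388 z 0.0695 [610.1 213. ] [46.3 56. ] -74.2 px [313. 150.]
wrist square 445 z 0.1055 [604.7 211.2] [37. 37.] -72.3 px [315. 158.]
wrist jar 415 z 0.1459 [601.5 213.3] [24.8 27.6] 17.6 px [309. 171.]
[0.59456163 0.19319668 0.34089643] [-3.10476226e+00 -4.78018978e-01  1.31762487e-03] 3.0667
```

View pics/w2.png

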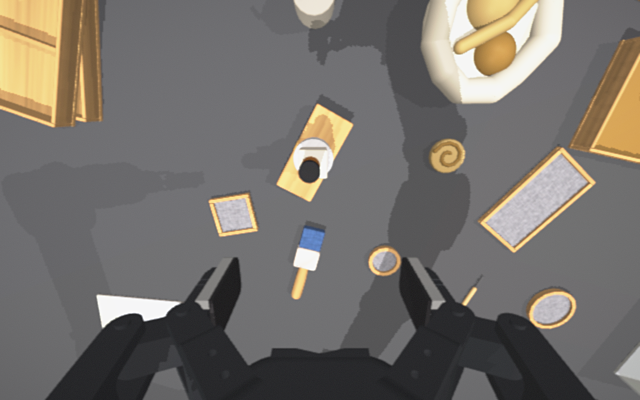

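The wrist view at (312,160) agrees with the top view: jar (0.601,0.213), square box (0.603,0.211) at 17.5°, long box (0.603,0.212) at -10.8°. The tool is already aligned with the square box, so I'll grasp the jar.

```bash
python3 -m pendant '[{"dx":0.2,"dy":0.68,"dz":0,"rx":0,"ry":0,"rz":0},{"dx":0.02,"dy":0,"dz":-0.9,"rx":0,"ry":0,"rz":0},{"dx":0,"dy":0,"dz":-1,"rx":0,"ry":0,"rz":0},{"dx":0,"dy":0,"dz":-1,"rx":0,"ry":0,"rz":0},{"dx":0,"dy":0,"dz":-1,"rx":0,"ry":0,"rz":0},{"dx":0,"dy":0,"dz":-1,"rx":0,"ry":0,"rz":0},{"dx":0,"dy":0,"dz":-1,"rx":0,"ry":0,"rz":0},{"dx":0,"dy":0,"dz":-1,"rx":0,"ry":0,"rz":0}]'
python3 -m pendant '[{"dx":0,"dy":0,"dz":0,"rx":0,"ry":0,"rz":0},{"dx":0,"dy":0,"dz":0,"rx":0,"ry":0,"rz":0},{"dx":0,"dy":0,"dz":0,"rx":0,"ry":0,"rz":0},{"dx":0,"dy":0,"dz":0,"rx":0,"ry":0,"rz":0},{"dx":0,"dy":0,"dz":0,"rx":0,"ry":0,"rz":0},{"dx":0,"dy":0,"dz":0,"rx":0,"ry":0,"rz":0},{"dx":0,"dy":0,"dz":0,"rx":0,"ry":0,"rz":0},{"dx":0,"dy":0,"dz":0,"rx":0,"ry":0,"rz":0}]' 1 20
```

```text
t: 3.73
position: [0.6016, 0.2096, 0.1335]
eef_rot: [3.104, 0.47, 0.001]
force: [-0.3, -0.4, -0.3]
opening: 0.998
grasp_force: 0.0
t: 4.4
position: [0.6027, 0.2128, 0.1367]
eef_rot: [-3.106, -0.474, -0.006]
force: [0.1, -1.2, 7.4]
opening: 0.298
grasp_force: 21.6
```

```bash
python3 -m pendant '[{"dx":0,"dy":0,"dz":0.3,"rx":0,"ry":0,"rz":0},{"dx":0,"dy":0,"dz":0.7,"rx":0,"ry":0,"rz":0},{"dx":-0.3,"dy":-0.3,"dz":0.6,"rx":0,"ry":0,"rz":0},{"dx":-0.7,"dy":-0.8,"dz":0,"rx":0,"ry":0,"rz":0},{"dx":-0.7,"dy":-0.9,"dz":0,"rx":0,"ry":0,"rz":0},{"dx":-0.7,"dy":-0.9,"dz":0,"rx":0,"ry":0,"rz":0},{"dx":-0.7,"dy":-0.9,"dz":0,"rx":0,"ry":0,"rz":0},{"dx":-0.7,"dy":-0.9,"dz":0,"rx":0,"ry":0,"rz":0}]'
python3 -m pendant '[{"dx":-0.7,"dy":-0.8,"dz":0,"rx":0,"ry":0,"rz":0},{"dx":-0.5,"dy":-0.5,"dz":0,"rx":0,"ry":0,"rz":0},{"dx":-0.08,"dy":-0.22,"dz":-0.7,"rx":0,"ry":0,"rz":0},{"dx":0,"dy":0,"dz":-1,"rx":0,"ry":0,"rz":0},{"dx":0,"dy":0,"dz":-1,"rx":0,"ry":0,"rz":0},{"dx":0,"dy":0,"dz":-0.8,"rx":0,"ry":0,"rz":0},{"dx":0,"dy":0,"dz":0,"rx":0,"ry":0,"rz":0},{"dx":0,"dy":0,"dz":0,"rx":0,"ry":0,"rz":0}]'
python3 - <<'E'
from stack import *
fr,P,T,f,c=grab('side'); save('s2',cv2.resize(fr[150:290,200:420],None,fx=3,fy=3))
run('top',hs=(('square',.106),('tin',.07),))
run('wrist',hs=(('square',.106),('tin',.07),('long',.036)),ctr=(.6,.212))
E
```

```text
t: 5.07
position: [0.4864, 0.0707, 0.1832]
eef_rot: [3.105, 0.475, 0.002]
force: [0.5, -0.5, 0.3]
opening: 0.298
grasp_force: 21.0
t: 5.73
position: [0.4486, 0.0262, 0.0774]
eef_rot: [-3.105, -0.475, 0.003]
force: [-0.1, 0.1, -0.5]
opening: 0.296
grasp_force: 21.0
top square 211 z 0.1049 [602.3 210.4] [38.1 39.4] 17.5 px [245. 166.]
top tin 102 z 0.0692 [598.6 208.5] [43.3 55.7] -60.6 px [251. 172.]
wrist square none
wrist tin none
wrist long 975 z 0.0351 [532.6 198.8] [12.2 32.8] -72.6 px [60.  9.]
```

View pics/s2.png

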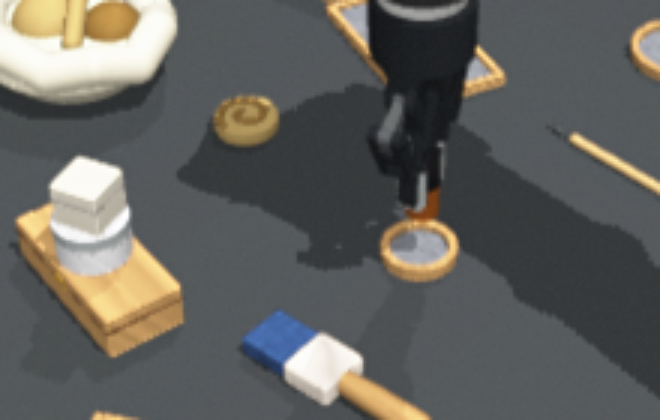

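Jar is held upright above the jar holder (crop (420,215) over (420,250)), and the rest of the stack is undisturbed. Lowering it now.

```bash
python3 -m pendant '[{"dx":0,"dy":0,"dz":-0.6,"rx":0,"ry":0,"rz":0},{"dx":0,"dy":0,"dz":-0.4,"rx":0,"ry":0,"rz":0},{"dx":0,"dy":0,"dz":-0.2,"rx":0,"ry":0,"rz":0},{"dx":0,"dy":0,"dz":-0.1,"rx":0,"ry":0,"rz":0},{"dx":0,"dy":0,"dz":-0.04,"rx":0,"ry":0,"rz":0},{"dx":0,"dy":0,"dz":0,"rx":0,"ry":0,"rz":0},{"dx":0,"dy":0,"dz":0,"rx":0,"ry":0,"rz":0},{"dx":0,"dy":0,"dz":0,"rx":0,"ry":0,"rz":0}]'
```

```text
t: 6.55
position: [0.4494, 0.026, 0.0377]
eef_rot: [3.105, 0.474, 0.002]
force: [-0.0, 0.1, -0.4]
opening: 0.295
grasp_force: 21.0
```

```bash
python3 -m pendant '[{"dx":0,"dy":0,"dz":-0.03,"rx":0,"ry":0,"rz":0},{"dx":0,"dy":0,"dz":-0.03,"rx":0,"ry":0,"rz":0},{"dx":0,"dy":0,"dz":0,"rx":0,"ry":0,"rz":0},{"dx":0,"dy":0,"dz":0,"rx":0,"ry":0,"rz":0},{"dx":0,"dy":0,"dz":0,"rx":0,"ry":0,"rz":0},{"dx":0,"dy":0,"dz":0,"rx":0,"ry":0,"rz":0},{"dx":0,"dy":0,"dz":0,"rx":0,"ry":0,"rz":0},{"dx":0,"dy":0,"dz":0,"rx":0,"ry":0,"rz":0}]'
```

```text
t: 7.22
position: [0.4492, 0.0259, 0.0357]
eef_rot: [3.105, 0.474, 0.001]
force: [-0.6, -0.2, 6.2]
opening: 0.298
grasp_force: 21.4
```

```bash
python3 -m pendant '[{"dx":0,"dy":0,"dz":0,"rx":0,"ry":0,"rz":0},{"dx":0,"dy":0,"dz":0,"rx":0,"ry":0,"rz":0},{"dx":0,"dy":0,"dz":0,"rx":0,"ry":0,"rz":0},{"dx":0,"dy":0,"dz":0,"rx":0,"ry":0,"rz":0},{"dx":0,"dy":0,"dz":0,"rx":0,"ry":0,"rz":0},{"dx":0,"dy":0,"dz":0.3,"rx":0,"ry":0,"rz":0},{"dx":0,"dy":0,"dz":0.8,"rx":0,"ry":0,"rz":0},{"dx":0,"dy":0,"dz":1,"rx":0,"ry":0,"rz":0}]' 0
python3 -m pendant '[{"dx":0,"dy":0,"dz":1,"rx":0,"ry":0,"rz":0},{"dx":0.3,"dy":0.4,"dz":1,"rx":0,"ry":0,"rz":0},{"dx":0.7,"dy":0.8,"dz":1,"rx":0,"ry":0,"rz":0},{"dx":0.8,"dy":0.9,"dz":0,"rx":0,"ry":0,"rz":0},{"dx":0.8,"dy":0.9,"dz":0,"rx":0,"ry":0,"rz":0},{"dx":0.8,"dy":0.9,"dz":0,"rx":0,"ry":0,"rz":0},{"dx":0.8,"dy":0.9,"dz":0,"rx":0,"ry":0,"rz":0},{"dx":0.6,"dy":0.8,"dz":0,"rx":0,"ry":0,"rz":0}]'
python3 -m pendant '[{"dx":0.3,"dy":0.5,"dz":0,"rx":0,"ry":0,"rz":0},{"dx":0.03,"dy":-0.03,"dz":-0.8,"rx":0,"ry":0,"rz":0},{"dx":0,"dy":0,"dz":-1,"rx":0,"ry":0,"rz":0},{"dx":0,"dy":0,"dz":-0.8,"rx":0,"ry":0,"rz":0},{"dx":0,"dy":0,"dz":-0.4,"rx":0,"ry":0,"rz":0},{"dx":0,"dy":0,"dz":0,"rx":0,"ry":0,"rz":0},{"dx":0,"dy":0,"dz":0,"rx":0,"ry":0,"rz":0},{"dx":0,"dy":0,"dz":0,"rx":0,"ry":0,"rz":0}]'
python3 - <<'E'
from stack import *
for n in ('top','side'): run(n,hs=(('jar',.045),),ctr=(.449,.026),rad=.03)
E
```

```text
t: 7.88
position: [0.4474, 0.026, 0.0982]
eef_rot: [-3.105, -0.475, 0.006]
force: [1.1, -0.8, 0.5]
opening: 0.997
grasp_force: 0.0
t: 8.55
position: [0.5934, 0.1946, 0.1876]
eef_rot: [-3.105, -0.474, -0.001]
force: [0.7, -0.2, -0.9]
opening: 0.996
grasp_force: 0.0
t: 9.22
position: [0.6028, 0.2074, 0.0987]
eef_rot: [-3.105, -0.474, -0.004]
force: [-0.1, 0.2, -0.4]
opening: 0.999
grasp_force: 0.0
top jar none
side jar 104 z 0.0445 [443.7  28.4] [24.6 34.3] -48.7 px [340. 222.]
```

Jar top reads z=0.0445, so it is seated in its holder. Closing on the square box.

```bash
python3 -m pendant '[{"dx":0,"dy":0.12,"dz":-0.03,"rx":0,"ry":0,"rz":0},{"dx":0,"dy":0,"dz":0,"rx":0,"ry":0,"rz":0},{"dx":0,"dy":0,"dz":0,"rx":0,"ry":0,"rz":0},{"dx":0,"dy":0,"dz":0,"rx":0,"ry":0,"rz":0},{"dx":0,"dy":0,"dz":0,"rx":0,"ry":0,"rz":0},{"dx":0,"dy":0,"dz":0,"rx":0,"ry":0,"rz":0},{"dx":0,"dy":0,"dz":0,"rx":0,"ry":0,"rz":0},{"dx":0,"dy":0,"dz":0,"rx":0,"ry":0,"rz":0}]' 1 20
python3 - <<'E'
from h import *
o=manip.get_obs(); print(o['position'],o['eef_rot'])
E
```

```text
t: 9.98
position: [0.6021, 0.2106, 0.0963]
eef_rot: [-3.106, -0.474, -0.001]
force: [-0.5, -0.6, 5.0]
opening: 0.436
grasp_force: 20.8
[0.6020538  0.21060216 0.09627982] [-3.10552077e+00 -4.74156862e-01 -8.06822293e-04]
```

```bash
python3 -m pendant '[{"dx":0,"dy":0,"dz":0.3,"rx":0,"ry":0,"rz":0},{"dx":0,"dy":0,"dz":0.7,"rx":0,"ry":0,"rz":0},{"dx":-0.3,"dy":0.2,"dz":0.7,"rx":0,"ry":0,"rz":0.3},{"dx":-0.7,"dy":0.5,"dz":0.3,"rx":0,"ry":0,"rz":0.3},{"dx":-0.8,"dy":0.6,"dz":0,"rx":0,"ry":0,"rz":0.4},{"dx":-0.8,"dy":0.6,"dz":0,"rx":0,"ry":0,"rz":0.4},{"dx":-0.8,"dy":0.6,"dz":0,"rx":0,"ry":0,"rz":0.4},{"dx":-0.8,"dy":0.5,"dz":0,"rx":0,"ry":0,"rz":0.4}]'
python3 -m pendant '[{"dx":-0.5,"dy":0.3,"dz":0,"rx":0,"ry":0,"rz":0.25},{"dx":-0.25,"dy":0.15,"dz":-0.4,"rx":0,"ry":0,"rz":0},{"dx":0,"dy":0,"dz":-0.9,"rx":0,"ry":0,"rz":0},{"dx":0,"dy":0,"dz":-0.9,"rx":0,"ry":0,"rz":0},{"dx":0,"dy":0,"dz":-0.7,"rx":0,"ry":0,"rz":0},{"dx":0,"dy":0,"dz":0,"rx":0,"ry":0,"rz":0},{"dx":0,"dy":0,"dz":0,"rx":0,"ry":0,"rz":0},{"dx":0,"dy":0,"dz":0,"rx":0,"ry":0,"rz":0}]'
python3 - <<'E'
from stack import *
fr,P,T,f,c=grab('side'); save('s3',cv2.resize(fr[180:340,150:350],None,fx=3,fy=3))
run('top',hs=(('tin',.07),('long',.036)))
run('wrist',hs=(('tin',.07),('long',.036)),ctr=(.6,.212))
o=manip.get_obs(); print(o['position'],o['eef_rot'])
E
```

```text
t: 10.65
position: [0.4744, 0.3015, 0.1564]
eef_rot: [-3.059, -0.714, -0.0]
force: [-0.2, 0.4, -1.5]
opening: 0.439
grasp_force: 20.4
t: 11.32
position: [0.4541, 0.3145, 0.0701]
eef_rot: [-3.053, -0.737, -0.002]
force: [-0.1, -0.2, -0.6]
opening: 0.438
grasp_force: 20.5
top tin 341 z 0.0688 [604.7 211.2] [53.8 55.5] 45.6 px [248. 169.]
top long 738 z 0.0348 [603.  211.2] [ 63.6 140. ] -10.3 px [250. 173.]
wrist tin 2565 z 0.068 [585.3 232.9] [14.6 46.1] 47.2 px [625. 114.]
wrist long 13004 z 0.0354 [586.9 218.2] [ 65.8 108. ] -10.8 px [555. 133.]
[0.45428824 0.31463934 0.07050664] [-3.0529711  -0.73719047 -0.00395559]
```

View pics/s3.png

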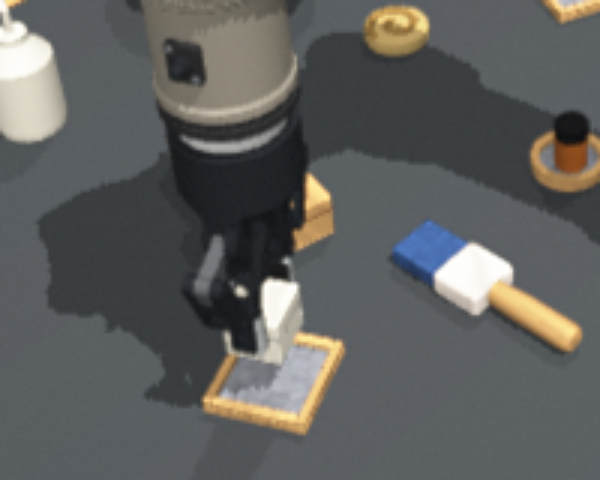

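The square box is held upright above its holder (crop (275,375)), and the jar is seated at (570,150). Lowering to contact.

```bash
python3 -m pendant '[{"dx":0,"dy":0,"dz":-0.6,"rx":0,"ry":0,"rz":0},{"dx":0,"dy":0,"dz":-0.4,"rx":0,"ry":0,"rz":0},{"dx":0,"dy":0,"dz":-0.2,"rx":0,"ry":0,"rz":0},{"dx":0,"dy":0,"dz":-0.06,"rx":0,"ry":0,"rz":0},{"dx":0,"dy":0,"dz":-0.03,"rx":0,"ry":0,"rz":0},{"dx":0,"dy":0,"dz":-0.02,"rx":0,"ry":0,"rz":0},{"dx":0,"dy":0,"dz":0,"rx":0,"ry":0,"rz":0},{"dx":0,"dy":0,"dz":0,"rx":0,"ry":0,"rz":0}]'
```

```text
t: 12.13
position: [0.4529, 0.3134, 0.0312]
eef_rot: [3.052, 0.737, -0.001]
force: [-4.8, -5.0, 16.7]
opening: 0.443
grasp_force: 22.7
```

```bash
python3 -m pendant '[{"dx":0,"dy":0,"dz":0.03,"rx":0,"ry":0,"rz":0},{"dx":0,"dy":0,"dz":0,"rx":0,"ry":0,"rz":0},{"dx":0,"dy":0,"dz":0,"rx":0,"ry":0,"rz":0},{"dx":0,"dy":0,"dz":0,"rx":0,"ry":0,"rz":0},{"dx":0,"dy":0,"dz":0,"rx":0,"ry":0,"rz":0},{"dx":0,"dy":0,"dz":0.3,"rx":0,"ry":0,"rz":0},{"dx":0,"dy":0,"dz":0.8,"rx":0,"ry":0,"rz":0},{"dx":0,"dy":0,"dz":1,"rx":0,"ry":0,"rz":0}]' 0
python3 -m pendant '[{"dx":0,"dy":0,"dz":1,"rx":0,"ry":0,"rz":-0.5},{"dx":0.3,"dy":-0.2,"dz":0.9,"rx":0,"ry":0,"rz":-1},{"dx":0.7,"dy":-0.5,"dz":0,"rx":0,"ry":0,"rz":-1},{"dx":0.8,"dy":-0.6,"dz":0,"rx":0,"ry":0,"rz":-1},{"dx":0.8,"dy":-0.6,"dz":0,"rx":0,"ry":0,"rz":-1},{"dx":0.8,"dy":-0.6,"dz":0,"rx":0,"ry":0,"rz":-1},{"dx":0.8,"dy":-0.5,"dz":0,"rx":0,"ry":0,"rz":-1},{"dx":0.5,"dy":-0.3,"dz":0,"rx":0,"ry":0,"rz":-1}]'
python3 -m pendant '[{"dx":0.3,"dy":-0.1,"dz":0,"rx":0,"ry":0,"rz":-1},{"dx":0.05,"dy":0,"dz":-0.6,"rx":0,"ry":0,"rz":-1},{"dx":0,"dy":0,"dz":-0.6,"rx":0,"ry":0,"rz":0},{"dx":0,"dy":0,"dz":0,"rx":0,"ry":0,"rz":0},{"dx":0,"dy":0,"dz":0,"rx":0,"ry":0,"rz":0},{"dx":0,"dy":0,"dz":0,"rx":0,"ry":0,"rz":0},{"dx":0,"dy":0,"dz":0,"rx":0,"ry":0,"rz":0},{"dx":0,"dy":0,"dz":0,"rx":0,"ry":0,"rz":0}]'
python3 - <<'E'
from stack import *
for n in ('top','side'): run(n,hs=(('sq',.041),),ctr=(.454,.314),rad=.04)
o=manip.get_obs(); print(o['position'],o['eef_rot'],o['joint_positions'])
E
```

```text
t: 12.8
position: [0.452, 0.3131, 0.093]
eef_rot: [3.052, 0.738, -0.007]
force: [0.4, 0.8, 0.4]
opening: 1.001
grasp_force: 0.0
t: 13.47
position: [0.5972, 0.2114, 0.1507]
eef_rot: [3.139, -0.089, 0.002]
force: [-0.7, -1.3, -0.4]
opening: 1.005
grasp_force: 0.0
t: 14.13
position: [0.6054, 0.2123, 0.1158]
eef_rot: [-3.127, 0.296, -0.002]
force: [-0.1, 0.3, 0.3]
opening: 1.0
grasp_force: 0.0
top sq 199 z 0.0398 [453.9 314.2] [37.5 39.2] -62.5 px [210. 224.]
side sq 352 z 0.0402 [450.2 316.7] [40.3 43.9] -62.4 px [239. 295.]
[0.60519097 0.21222506 0.11540743] [-3.12704206e+00  2.96174467e-01 -1.82861149e-03] [-0.1776881   0.58674252 -0.35470415  1.72769893  0.25425669  0.87123868
 -2.40206122]
```

Square box is seated at (0.454,0.314). Going down on the tin.

```bash
python3 -m pendant '[{"dx":0,"dy":0,"dz":-0.6,"rx":0,"ry":0,"rz":0},{"dx":0,"dy":0,"dz":-0.6,"rx":0,"ry":0,"rz":0},{"dx":0,"dy":0,"dz":-0.4,"rx":0,"ry":0,"rz":0},{"dx":0,"dy":0,"dz":-0.2,"rx":0,"ry":0,"rz":0},{"dx":0,"dy":0,"dz":0,"rx":0,"ry":0,"rz":0},{"dx":0,"dy":0,"dz":0,"rx":0,"ry":0,"rz":0},{"dx":0,"dy":0,"dz":0,"rx":0,"ry":0,"rz":0},{"dx":0,"dy":0,"dz":0,"rx":0,"ry":0,"rz":0}]'
python3 -m pendant '[{"dx":0,"dy":0,"dz":0,"rx":0,"ry":0,"rz":0},{"dx":0,"dy":0,"dz":0,"rx":0,"ry":0,"rz":0},{"dx":0,"dy":0,"dz":0,"rx":0,"ry":0,"rz":0},{"dx":0,"dy":0,"dz":0,"rx":0,"ry":0,"rz":0},{"dx":0,"dy":0,"dz":0,"rx":0,"ry":0,"rz":0},{"dx":0,"dy":0,"dz":0,"rx":0,"ry":0,"rz":0},{"dx":0,"dy":0,"dz":0,"rx":0,"ry":0,"rz":0},{"dx":0,"dy":0,"dz":0,"rx":0,"ry":0,"rz":0}]' 1 30
```

```text
t: 14.9
position: [0.6055, 0.2124, 0.0616]
eef_rot: [-3.127, 0.296, -0.002]
force: [0.4, 0.5, 0.5]
opening: 0.999
grasp_force: 0.0
t: 15.57
position: [0.6052, 0.212, 0.0612]
eef_rot: [-3.128, 0.297, -0.001]
force: [-1.5, -1.2, 6.1]
opening: 0.64
grasp_force: 31.7
```

```bash
python3 -m pendant '[{"dx":0,"dy":0,"dz":0.3,"rx":0,"ry":0,"rz":0},{"dx":0,"dy":0,"dz":0.7,"rx":0,"ry":0,"rz":0},{"dx":-0.1,"dy":-0.3,"dz":0.7,"rx":0,"ry":0,"rz":0},{"dx":-0.2,"dy":-0.7,"dz":0.5,"rx":0,"ry":0,"rz":0},{"dx":-0.3,"dy":-0.9,"dz":0,"rx":0,"ry":0,"rz":0},{"dx":-0.3,"dy":-0.9,"dz":0,"rx":0,"ry":0,"rz":0},{"dx":-0.3,"dy":-0.9,"dz":0,"rx":0,"ry":0,"rz":0},{"dx":-0.3,"dy":-0.9,"dz":0,"rx":0,"ry":0,"rz":0}]'
python3 -m pendant '[{"dx":-0.3,"dy":-0.9,"dz":0,"rx":0,"ry":0,"rz":0},{"dx":-0.3,"dy":-0.9,"dz":0,"rx":0,"ry":0,"rz":0},{"dx":-0.3,"dy":-0.9,"dz":0,"rx":0,"ry":0,"rz":0},{"dx":-0.3,"dy":-0.9,"dz":0,"rx":0,"ry":0,"rz":0},{"dx":-0.3,"dy":-0.9,"dz":0,"rx":0,"ry":0,"rz":0},{"dx":-0.3,"dy":-0.9,"dz":0,"rx":0,"ry":0,"rz":0},{"dx":-0.3,"dy":-0.9,"dz":0,"rx":0,"ry":0,"rz":0},{"dx":-0.3,"dy":-0.9,"dz":0,"rx":0,"ry":0,"rz":0}]'
python3 -m pendant '[{"dx":-0.3,"dy":-0.9,"dz":0,"rx":0,"ry":0,"rz":0},{"dx":-0.3,"dy":-0.9,"dz":0,"rx":0,"ry":0,"rz":0},{"dx":-0.3,"dy":-0.9,"dz":0,"rx":0,"ry":0,"rz":0},{"dx":-0.3,"dy":-0.9,"dz":0,"rx":0,"ry":0,"rz":0},{"dx":-0.12,"dy":-0.6,"dz":0,"rx":0,"ry":0,"rz":0},{"dx":0,"dy":-0.3,"dz":0,"rx":0,"ry":0,"rz":0},{"dx":0,"dy":0,"dz":0,"rx":0,"ry":0,"rz":0},{"dx":0,"dy":0,"dz":0,"rx":0,"ry":0,"rz":0}]'
python3 - <<'E'
from stack import *
run('top',hs=(('long',.036),))
run('side',hs=(('long',.036),))
fr,P,T,f,c=grab('side'); save('s4',cv2.resize(fr[60:240,330:560],None,fx=3,fy=3))
o=manip.get_obs(); print(o['position'],o['eef_rot'])
E
```

```text
t: 16.23
position: [0.5592, 0.0729, 0.1269]
eef_rot: [3.128, -0.296, 0.0]
force: [0.7, -0.3, -0.8]
opening: 0.644
grasp_force: 32.1
t: 16.9
position: [0.4872, -0.1431, 0.1269]
eef_rot: [3.128, -0.296, 0.0]
force: [-0.3, -0.1, -1.4]
opening: 0.642
grasp_force: 32.1
t: 17.57
position: [0.4487, -0.2761, 0.1267]
eef_rot: [-3.127, 0.296, -0.001]
force: [0.9, 0.9, -0.7]
opening: 0.643
grasp_force: 32.1
top long 1087 z 0.0349 [602.9 211.4] [ 62.8 140.4] -10.7 px [250. 172.]
side long 1300 z 0.0354 [599.3 213.8] [ 65.  146.5] -10.8 px [232. 236.]
[ 0.44894922 -0.27506297  0.1265995 ] [-3.12718807e+00  2.91998041e-01 -2.25287777e-04]
```

View pics/s4.png

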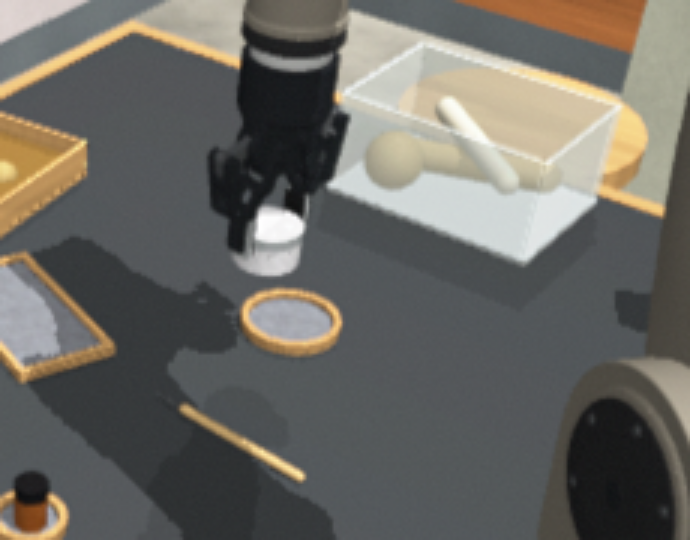

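The tin is held upright, but still 55 mm short of its holder in y (crop (290,320)). Finishing the approach and lowering it.

```bash
python3 -m pendant '[{"dx":0,"dy":-0.6,"dz":0,"rx":0,"ry":0,"rz":0},{"dx":0,"dy":-0.7,"dz":0,"rx":0,"ry":0,"rz":0},{"dx":0,"dy":-0.4,"dz":-0.2,"rx":0,"ry":0,"rz":0},{"dx":0,"dy":-0.15,"dz":-0.5,"rx":0,"ry":0,"rz":0},{"dx":0,"dy":0,"dz":-0.8,"rx":0,"ry":0,"rz":0},{"dx":0,"dy":0,"dz":-0.5,"rx":0,"ry":0,"rz":0},{"dx":0,"dy":0,"dz":0,"rx":0,"ry":0,"rz":0},{"dx":0,"dy":0,"dz":0,"rx":0,"ry":0,"rz":0}]'
python3 -m pendant '[{"dx":0,"dy":0,"dz":-0.5,"rx":0,"ry":0,"rz":0},{"dx":0,"dy":0,"dz":-0.4,"rx":0,"ry":0,"rz":0},{"dx":0,"dy":0,"dz":-0.15,"rx":0,"ry":0,"rz":0},{"dx":0,"dy":0,"dz":-0.08,"rx":0,"ry":0,"rz":0},{"dx":0,"dy":0,"dz":-0.04,"rx":0,"ry":0,"rz":0},{"dx":0,"dy":0,"dz":-0.03,"rx":0,"ry":0,"rz":0},{"dx":0,"dy":0,"dz":0,"rx":0,"ry":0,"rz":0},{"dx":0,"dy":0,"dz":0,"rx":0,"ry":0,"rz":0}]'
```

```text
t: 18.38
position: [0.448, -0.3312, 0.0657]
eef_rot: [-3.126, 0.294, 0.003]
force: [0.2, 0.5, 0.6]
opening: 0.649
grasp_force: 32.2
t: 19.05
position: [0.4485, -0.3327, 0.031]
eef_rot: [3.127, -0.297, 0.001]
force: [0.3, 0.6, -0.3]
opening: 0.646
grasp_force: 32.2
```

```bash
python3 -m pendant '[{"dx":0,"dy":0.03,"dz":-0.03,"rx":0,"ry":0,"rz":0},{"dx":0,"dy":0,"dz":-0.03,"rx":0,"ry":0,"rz":0},{"dx":0,"dy":0,"dz":0,"rx":0,"ry":0,"rz":0},{"dx":0,"dy":0,"dz":0,"rx":0,"ry":0,"rz":0},{"dx":0,"dy":0,"dz":0,"rx":0,"ry":0,"rz":0},{"dx":0,"dy":0,"dz":0,"rx":0,"ry":0,"rz":0},{"dx":0,"dy":0,"dz":0,"rx":0,"ry":0,"rz":0},{"dx":0,"dy":0,"dz":0,"rx":0,"ry":0,"rz":0}]'
```

```text
t: 19.72
position: [0.4486, -0.332, 0.0302]
eef_rot: [3.126, -0.297, 0.001]
force: [-2.7, 0.7, 11.9]
opening: 0.644
grasp_force: 33.5
```

```bash
python3 -m pendant '[{"dx":0,"dy":0,"dz":0,"rx":0,"ry":0,"rz":0},{"dx":0,"dy":0,"dz":0,"rx":0,"ry":0,"rz":0},{"dx":0,"dy":0,"dz":0,"rx":0,"ry":0,"rz":0},{"dx":0,"dy":0,"dz":0,"rx":0,"ry":0,"rz":0},{"dx":0,"dy":0,"dz":0,"rx":0,"ry":0,"rz":0},{"dx":0,"dy":0,"dz":0.3,"rx":0,"ry":0,"rz":0},{"dx":0,"dy":0,"dz":0.9,"rx":0,"ry":0,"rz":0},{"dx":0,"dy":0,"dz":1,"rx":0,"ry":0,"rz":0}]' 0
python3 -m pendant '[{"dx":0.2,"dy":0.4,"dz":1,"rx":0,"ry":0,"rz":0},{"dx":0.3,"dy":0.9,"dz":0.1,"rx":0,"ry":0,"rz":0},{"dx":0.3,"dy":0.9,"dz":0,"rx":0,"ry":0,"rz":0},{"dx":0.3,"dy":0.9,"dz":0,"rx":0,"ry":0,"rz":0},{"dx":0.3,"dy":0.9,"dz":0,"rx":0,"ry":0,"rz":0},{"dx":0.3,"dy":0.9,"dz":0,"rx":0,"ry":0,"rz":0},{"dx":0.3,"dy":0.9,"dz":0,"rx":0,"ry":0,"rz":0},{"dx":0.3,"dy":0.9,"dz":0,"rx":0,"ry":0,"rz":0}]'
python3 -m pendant '[{"dx":0.3,"dy":0.9,"dz":0,"rx":0,"ry":0,"rz":0},{"dx":0.3,"dy":0.9,"dz":0,"rx":0,"ry":0,"rz":0},{"dx":0.3,"dy":0.9,"dz":0,"rx":0,"ry":0,"rz":0},{"dx":0.3,"dy":0.9,"dz":0,"rx":0,"ry":0,"rz":0},{"dx":0.3,"dy":0.9,"dz":0,"rx":0,"ry":0,"rz":0},{"dx":0.3,"dy":0.9,"dz":0,"rx":0,"ry":0,"rz":0},{"dx":0.3,"dy":0.9,"dz":0,"rx":0,"ry":0,"rz":0},{"dx":0.3,"dy":0.9,"dz":0,"rx":0,"ry":0,"rz":0}]'
python3 -m pendant '[{"dx":0.3,"dy":0.9,"dz":0,"rx":0,"ry":0,"rz":0},{"dx":0.15,"dy":0.9,"dz":0,"rx":0,"ry":0,"rz":0},{"dx":0,"dy":0.9,"dz":0,"rx":0,"ry":0,"rz":0},{"dx":0,"dy":0.7,"dz":0,"rx":0,"ry":0,"rz":0},{"dx":0,"dy":0.6,"dz":0,"rx":0,"ry":0,"rz":0},{"dx":0,"dy":0.2,"dz":0,"rx":0,"ry":0,"rz":0},{"dx":0,"dy":0,"dz":0,"rx":0,"ry":0,"rz":0},{"dx":0,"dy":0,"dz":0,"rx":0,"ry":0,"rz":0}]'
python3 - <<'E'
from stack import *
for n in ('top','side'): run(n,hs=(('tin',.039),),ctr=(.449,-.331),rad=.045)
run('wrist',hs=(('long',.036),),ctr=(.603,.2115))
o=manip.get_obs(); print(o['position'],o['eef_rot'])
E
```

```text
t: 20.38
position: [0.4471, -0.3307, 0.0945]
eef_rot: [-3.126, 0.296, 0.005]
force: [0.1, -0.6, 0.5]
opening: 0.998
grasp_force: 0.0
t: 21.05
position: [0.5175, -0.1293, 0.1285]
eef_rot: [3.127, -0.297, 0.001]
force: [0.6, -0.0, -0.2]
opening: 1.001
grasp_force: 0.0
t: 21.72
position: [0.5895, 0.0868, 0.1284]
eef_rot: [3.128, -0.296, 0.0]
force: [-0.0, -0.4, 0.4]
opening: 1.001
grasp_force: 0.0
t: 22.38
position: [0.6028, 0.2104, 0.1279]
eef_rot: [3.127, -0.297, 0.0]
force: [-0.1, -0.5, -0.3]
opening: 0.996
grasp_force: 0.0
top tin 342 z 0.0374 [ 448.3 -327.8] [55.  55.4] -1.9 px [444. 228.]
side tin 247 z 0.0376 [ 444.9 -325.7] [55.4 65.3] -59.6 px [427. 159.]
wrist long 11511 z 0.0356 [604.6 211.3] [ 61.4 138.7] -10.8 px [318. 201.]
[0.60311695 0.2091817  0.12776025] [ 3.12593919e+00 -3.00348013e-01  1.97134635e-04]
```

The tin is seated within 4 mm of its holder's centre. Now the long box: grip across its width.

```bash
python3 -m pendant '[{"dx":0.03,"dy":0.07,"dz":-0.5,"rx":0,"ry":0,"rz":0},{"dx":0,"dy":0,"dz":-0.8,"rx":0,"ry":0,"rz":0},{"dx":0,"dy":0,"dz":-0.8,"rx":0,"ry":0,"rz":0},{"dx":0,"dy":0,"dz":-0.6,"rx":0,"ry":0,"rz":0},{"dx":0,"dy":0,"dz":-0.4,"rx":0,"ry":0,"rz":0},{"dx":0,"dy":0,"dz":-0.26,"rx":0,"ry":0,"rz":0},{"dx":0,"dy":0,"dz":0,"rx":0,"ry":0,"rz":0},{"dx":0,"dy":0,"dz":0,"rx":0,"ry":0,"rz":0}]'
python3 -m pendant '[{"dx":0,"dy":0,"dz":0,"rx":0,"ry":0,"rz":0},{"dx":0,"dy":0,"dz":0,"rx":0,"ry":0,"rz":0},{"dx":0,"dy":0,"dz":0,"rx":0,"ry":0,"rz":0},{"dx":0,"dy":0,"dz":0,"rx":0,"ry":0,"rz":0},{"dx":0,"dy":0,"dz":0,"rx":0,"ry":0,"rz":0},{"dx":0,"dy":0,"dz":0,"rx":0,"ry":0,"rz":0},{"dx":0,"dy":0,"dz":0,"rx":0,"ry":0,"rz":0},{"dx":0,"dy":0,"dz":0,"rx":0,"ry":0,"rz":0}]' 1 60
```

```text
t: 23.2
position: [0.6039, 0.2135, 0.027]
eef_rot: [-3.127, 0.297, -0.0]
force: [0.8, 0.9, 0.5]
opening: 1.001
grasp_force: 0.0
t: 23.87
position: [0.6047, 0.2138, 0.0286]
eef_rot: [-3.127, 0.297, -0.004]
force: [-0.3, -0.7, 6.3]
opening: 0.711
grasp_force: 67.0
```

```bash
python3 -m pendant '[{"dx":0,"dy":0,"dz":0.3,"rx":0,"ry":0,"rz":0},{"dx":0,"dy":0,"dz":0.6,"rx":0,"ry":0,"rz":0},{"dx":0,"dy":0,"dz":0.8,"rx":0,"ry":0,"rz":0},{"dx":0,"dy":-0.3,"dz":0.6,"rx":0,"ry":0,"rz":-0.2},{"dx":0.1,"dy":-0.6,"dz":0.2,"rx":0,"ry":0,"rz":-0.2},{"dx":0.1,"dy":-0.8,"dz":0,"rx":0,"ry":0,"rz":-0.2},{"dx":0.1,"dy":-0.8,"dz":0,"rx":0,"ry":0,"rz":-0.2},{"dx":0.1,"dy":-0.8,"dz":0,"rx":0,"ry":0,"rz":-0.2}]'
python3 -m pendant '[{"dx":0.1,"dy":-0.8,"dz":0,"rx":0,"ry":0,"rz":-0.2},{"dx":0.1,"dy":-0.8,"dz":0,"rx":0,"ry":0,"rz":-0.2},{"dx":0.1,"dy":-0.8,"dz":0,"rx":0,"ry":0,"rz":-0.2},{"dx":0.1,"dy":-0.8,"dz":0,"rx":0,"ry":0,"rz":-0.2},{"dx":0.1,"dy":-0.8,"dz":0,"rx":0,"ry":0,"rz":-0.2},{"dx":0.1,"dy":-0.8,"dz":0,"rx":0,"ry":0,"rz":-0.2},{"dx":0,"dy":-0.8,"dz":0,"rx":0,"ry":0,"rz":-0.2},{"dx":0,"dy":-0.8,"dz":0,"rx":0,"ry":0,"rz":-0.2}]'
python3 -m pendant '[{"dx":0.05,"dy":-0.8,"dz":0,"rx":0,"ry":0,"rz":-0.1},{"dx":0,"dy":-0.8,"dz":0,"rx":0,"ry":0,"rz":0},{"dx":0,"dy":-0.7,"dz":0,"rx":0,"ry":0,"rz":0},{"dx":0,"dy":-0.5,"dz":0,"rx":0,"ry":0,"rz":0},{"dx":0,"dy":-0.3,"dz":0,"rx":0,"ry":0,"rz":0},{"dx":0,"dy":0,"dz":0,"rx":0,"ry":0,"rz":0},{"dx":0,"dy":0,"dz":0,"rx":0,"ry":0,"rz":0},{"dx":0,"dy":0,"dz":0,"rx":0,"ry":0,"rz":0}]'
python3 - <<'E'
from stack import *
fr,P,T,f,c=grab('side'); save('s5',cv2.resize(fr[60:240,230:460],None,fx=3,fy=3))
o=manip.get_obs(); print(o['position'],o['eef_rot'])
# long holder, careful rim mask in side view
hsv=cv2.cvtColor(np.load('/tmp/side.npz')['fr'],cv2.COLOR_RGB2HSV); m=cv2.inRange(hsv,(5,70,60),(28,255,255))
n,lab,st,ce=cv2.connectedComponentsWithStats(m); i=np.bincount(lab[148:184,308:368].ravel(),minlength=n)[1:].argmax()+1
cs=max(cv2.findContours((lab==i).astype(np.uint8),0,2)[0],key=len); print(fit(cast(cs,T,f,c,.011)),ce[i])
E
```

```text
t: 24.53
position: [0.6156, 0.1137, 0.1028]
eef_rot: [-3.115, 0.405, -0.001]
force: [-0.1, -0.9, -2.1]
opening: 0.71
grasp_force: 66.0
t: 25.2
position: [0.6335, -0.0785, 0.1024]
eef_rot: [-3.087, 0.579, -0.0]
force: [-0.2, 0.7, -1.5]
opening: 0.708
grasp_force: 66.0
t: 25.87
position: [0.6354, -0.1681, 0.102]
eef_rot: [-3.085, 0.586, 0.0]
force: [0.8, 0.4, -1.3]
opening: 0.712
grasp_force: 66.0
[ 0.63541847 -0.16802757  0.10203237] [-3.08532031e+00  5.85043647e-01  1.91179253e-04]
(array([ 747.2, -415.9]), array([425.5, 673.3]), np.float32(-89.5)) [321.55383927 122.59055294]
```

View pics/s5.png

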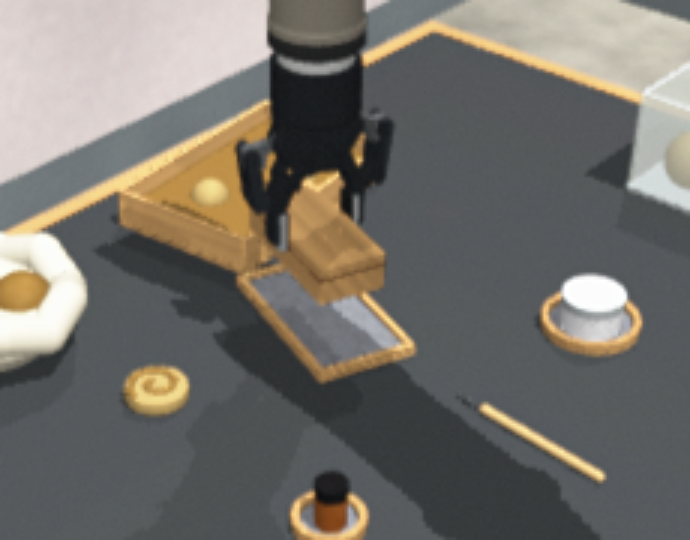

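The long box is held level over its holder and aligned with it; the tin is seated at crop (593,310) and the jar at (330,510). Lowering now.

```bash
python3 -m pendant '[{"dx":0.05,"dy":-0.43,"dz":0,"rx":0,"ry":0,"rz":0},{"dx":0,"dy":0,"dz":-0.5,"rx":0,"ry":0,"rz":0},{"dx":0,"dy":0,"dz":-0.6,"rx":0,"ry":0,"rz":0},{"dx":0,"dy":0,"dz":-0.5,"rx":0,"ry":0,"rz":0},{"dx":0,"dy":0,"dz":-0.3,"rx":0,"ry":0,"rz":0},{"dx":0,"dy":0,"dz":-0.2,"rx":0,"ry":0,"rz":0},{"dx":0,"dy":0,"dz":-0.1,"rx":0,"ry":0,"rz":0},{"dx":0,"dy":0,"dz":0,"rx":0,"ry":0,"rz":0}]'
python3 -m pendant '[{"dx":0,"dy":0,"dz":-0.03,"rx":0,"ry":0,"rz":0},{"dx":0,"dy":0,"dz":-0.03,"rx":0,"ry":0,"rz":0},{"dx":0,"dy":0,"dz":-0.03,"rx":0,"ry":0,"rz":0},{"dx":0,"dy":0,"dz":0,"rx":0,"ry":0,"rz":0},{"dx":0,"dy":0,"dz":0,"rx":0,"ry":0,"rz":0},{"dx":0,"dy":0,"dz":0,"rx":0,"ry":0,"rz":0},{"dx":0,"dy":0,"dz":0,"rx":0,"ry":0,"rz":0},{"dx":0,"dy":0,"dz":0,"rx":0,"ry":0,"rz":0}]'
```

```text
t: 26.58
position: [0.6365, -0.1832, 0.0355]
eef_rot: [-3.086, 0.589, 0.001]
force: [-0.1, 0.1, -2.0]
opening: 0.709
grasp_force: 66.1
t: 27.25
position: [0.6369, -0.1834, 0.0336]
eef_rot: [3.086, -0.589, 0.001]
force: [-0.1, 0.4, 0.9]
opening: 0.715
grasp_force: 66.3
```

```bash
python3 -m pendant '[{"dx":0,"dy":0,"dz":-0.02,"rx":0,"ry":0,"rz":0},{"dx":0,"dy":0,"dz":0,"rx":0,"ry":0,"rz":0},{"dx":0,"dy":0,"dz":0,"rx":0,"ry":0,"rz":0},{"dx":0,"dy":0,"dz":0,"rx":0,"ry":0,"rz":0},{"dx":0,"dy":0,"dz":0,"rx":0,"ry":0,"rz":0},{"dx":0,"dy":0,"dz":0,"rx":0,"ry":0,"rz":0},{"dx":0,"dy":0,"dz":0.2,"rx":0,"ry":0,"rz":0},{"dx":0,"dy":0,"dz":0.7,"rx":0,"ry":0,"rz":0}]' 0
python3 -m pendant '[{"dx":0,"dy":0,"dz":1,"rx":0,"ry":0,"rz":0},{"dx":0,"dy":0.5,"dz":1,"rx":0,"ry":0,"rz":0},{"dx":0,"dy":1,"dz":1,"rx":0,"ry":0,"rz":0},{"dx":0,"dy":1,"dz":1,"rx":0,"ry":0,"rz":0},{"dx":0,"dy":1,"dz":0,"rx":0,"ry":0,"rz":0},{"dx":0,"dy":1,"dz":0,"rx":0,"ry":0,"rz":0},{"dx":0,"dy":1,"dz":0,"rx":0,"ry":0,"rz":0},{"dx":0,"dy":1,"dz":0,"rx":0,"ry":0,"rz":0}]'
python3 -m pendant '[{"dx":0,"dy":1,"dz":0,"rx":0,"ry":0,"rz":0},{"dx":0,"dy":1,"dz":0,"rx":0,"ry":0,"rz":0},{"dx":0,"dy":1,"dz":0,"rx":0,"ry":0,"rz":0},{"dx":0,"dy":0.5,"dz":0,"rx":0,"ry":0,"rz":0},{"dx":0,"dy":0,"dz":0,"rx":0,"ry":0,"rz":0},{"dx":0,"dy":0,"dz":0,"rx":0,"ry":0,"rz":0},{"dx":0,"dy":0,"dz":0,"rx":0,"ry":0,"rz":0},{"dx":0,"dy":0,"dz":0,"rx":0,"ry":0,"rz":0}]'
python3 - <<'E'
from stack import *
for n in ('top','side'):
  run(n,'t6' if n=='top' else None,hs=(('long',.041),),ctr=(.637,-.181),rad=.1)
  run(n,hs=(('jar',.045),),ctr=(.449,.026),rad=.03)
  run(n,hs=(('tin',.039),),ctr=(.449,-.331),rad=.045)
  run(n,hs=(('sq',.041),),ctr=(.454,.314),rad=.04)
E
```

```text
t: 27.92
position: [0.6342, -0.1829, 0.0571]
eef_rot: [-3.086, 0.589, 0.009]
force: [0.1, -0.0, 0.1]
opening: 1.005
grasp_force: 0.0
t: 28.58
position: [0.6365, 0.0119, 0.1795]
eef_rot: [-3.086, 0.59, -0.002]
force: [0.2, -0.0, -0.1]
opening: 0.999
grasp_force: 0.0
t: 29.25
position: [0.6369, 0.1129, 0.1785]
eef_rot: [3.083, -0.594, 0.0]
force: [0.6, -0.1, -0.1]
opening: 0.998
grasp_force: 0.0
top long 1075 z 0.0396 [ 635.3 -180.1] [ 61.9 141.6] -21.6 px [389. 161.]
top jar none
top tin 342 z 0.0373 [ 448.3 -327.8] [55.  55.4] -1.9 px [444. 228.]
top sq 200 z 0.0399 [453.9 314.2] [37.5 39. ] -62.5 px [210. 224.]
side long 740 z 0.04 [ 632.1 -176.4] [ 67.8 147.8] -22.0 px [338. 156.]
side jar 103 z 0.0441 [443.7  28.4] [24.6 34.3] -48.7 px [340. 222.]
side tin 243 z 0.0377 [ 444.9 -325.5] [56.4 65.7] -81.0 px [428. 159.]
side sq 348 z 0.0403 [450.7 316.7] [40.3 43.4] -64.7 px [239. 295.]
```

View pics/t6.png

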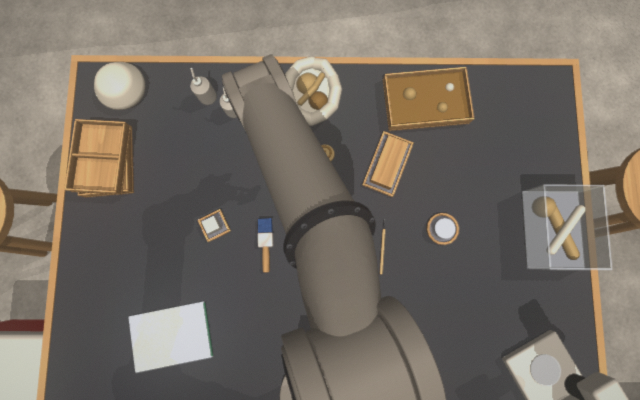

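The top view shows the long box at (389,163), the tin at (443,228) and the square box at (212,225), each inside its holder. The arm hides the jar here, but the side view finds it seated. The gripper is clear, so I'm handing in.

```bash
python3 -c "
from plant import manip
print(manip.finish_job())"
```

```text
the job is handed in; nothing more can be done
None
```

I set all four containers upright in their matching holders, confirmed by camera, and handed the job in at about 29 s; it returned no verdict.

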